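# Fish a dropped collar out of a lathe bed

## Robot

A 6-joint arm with a two-finger parallel gripper is mounted at the origin on the work surface. World frame = base frame: x ahead of the robot, y to its left, z up, the work surface at z = 0. Lengths are in mm, angles in rad, forces in N, time in s.
With the tool pointing down it reaches from about 275 to 1000 mm from the base axis. Payload 8.4 kg.
Tool frame: the origin (TCP) lies on the centre line of the jaws, within the pads' length; the fingertips stand 14 mm ahead of it and the grasp point (between the pads) lies 5 mm behind it; z points along the fingers, y is the line along which they close (so a half turn about z gives the same grasp; the last joint's range is limited). The gripper opens to 85 mm and grips with 20 to 120 N. Pads are 22 mm wide; open, the fingers measure 114 mm over their backs; the gripper's body (76 mm by 85 mm) begins 54 mm behind the grasp point. The pads swing forward as they close: fully open they stand 13 mm farther back than shut.
Start: joints at [-1.242, 0.353, 1.633, -0, 1.155, -0.002], TCP at [202.998, -591.117, 245.281] pointing down, gripper open.
Joint ranges: [-2.63, 2.63], [-0.92, 2.1], [0.06, 2.66], [-1.3, 4.44], [0, 2.69], [-3.02, 3.02]. Speed limits (rad/s): [2.22, 2.22, 2.79, 3.14, 3.14, 3.14].

## Interface

Orientations are given as [roll, pitch, yaw] about the fixed x, y, z axes, in that order (R = Rz(yaw) Ry(pitch) Rx(roll)).
In Python, from rig import r gives the robot as it stands.
- The arm moves only by the tool step_arm, never from a script. Its argument "plan" is text: rows parted by semicolons, each of 7 numbers parted by spaces: the turn, a rotation vector about the world's x, y, z in degrees, then the shift along the world's x, y, z in mm, then the closure in counts, from 0 (fully open) to 255 (shut). In form: rx ry rz x y z hand; .... A call has 1 to 8 rows; each row is the pose to reach, as a shift and turn from the pose commanded when the call began; what a row does not reach only later rows make up. A row lasts 1/10 s, in which the tool goes at most 50 mm and 8.59 degrees, less where a joint would pass 70% of its speed; a pose out of reach is approached as far as the arm can. A call with a gripper value outside its range is refused whole. The fingers move at their own pace and stop on an object; "force" is the grip in N (left out, the last holds). Time passes only in rows, so rows that repeat a pose let the fingers close. It gives the time, the measured TCP pose, the force, the opening and the grip force at its end, in the units of the state.
- r.sense(): the state, without advancing time (a new reading comes with each control period).
- r.grab_frame(name): name is "scene" or "side" or "wrist"; returns (picture, depth): 480x640x3 uint8, red, green, blue; 480x640 float32, mm along the optical axis (not along the pixel's ray), 0 where there is no reading.
- r.get_calibration(name): a dict with "K" (3x3 intrinsics, pixels), "world_from_camera" (4x4, takes a point from camera to world coordinates). Camera axes: x right, y down, z forward; pixel columns grow to the right and rows downward; lengths in mm; the calibration is good to about 2 mm. A picture is of the moment at which its call begins: read the wrist's pose just before it. get_calibration takes no time and is no camera call; for the wrist camera it gives the pose at the moment of the call.
- r.sign_off(): hands the job in; it is judged then, once.
The state is a dict: "clock": time; "qpos": joint angles; "qvel": joint speeds; "joint_efforts": joint torques, N m; "eef_pos": TCP position; "tcp_rot": TCP orientation; "contact_force": force on the tool from outside, world axes, zero at the start; "wrist_torque": the same for the moment, N m; "opening": opening from 0.0 (shut) to 1.0 (fully open); "grasp_force": force on a finger pad.
Only numpy, scipy, OpenCV 4.12 (cv2) and the standard library are available. Lean on these libraries where they do the work, as an engineer would, in place of code of your own. Each camera call takes 0.05 s, during which the arm holds its last target. There are 200 camera calls.

## Task

A steel collar has fallen into the slot between the two rails of the bench lathe. Take the telescopic hook from its wooden rack, fish the collar along the slot with it (not with the fingers) until it lies wholly clear of the bed on the open part of the chip tray, and hang the hook back upright in its rack. Feel your way gently, as the thin tray and the rails must not be pressed hard with the hook (20 N at most), and leave the turned blanks, the doll and the wooden plug where they are.

Things in the scene. Friction and masses are not known exactly. Their poses are not given: they have to be found in the camera images.
- lathe: Fixed bench lathe; origin on the bench under its bed's tail end, mid-slot, z up. Bed: two rails 35 mm wide, 85 mm high, 44 mm slot between (x -22 to 22 mm), from y = 0 (open tail end) to -240 mm; there the headstock begins, 235 mm high, 150 mm wide, 200 mm long, spindle nose reaching to y = -205 mm at heights 128 to 212 mm.
- lathe_rib (a point): Fixed cross rib bridging the slot at its top, lathe y = -100 mm: this point is the centre of its upper face, 85 mm above the bench. It is 16 mm thick along y and 20 mm high, with free space below it (heights 12 to 65 mm). A like rib stands 105 mm farther in (-y). Axes as the lathe's.
- tray_open (a point): Centre of the open part of the thin aluminium chip tray, its upper face 12 mm above the bench, 70 mm past the bed's tail end (lathe y = +70 mm). Open part: 144 by 137 mm inside, with a lip 8 mm high round its three outer sides. The tray runs on level into the slot as its floor. It gives about 1 mm for each 8 N pressed on it.
- collar_center (a point): Centre of the loose steel collar: flat ring 36 mm across, 8 mm high, bore 20 mm, about 45 g, lying flat on the tray in the slot. Its centre is under the first rib or up to 22 mm farther in (lathe y = -122 to -100 mm, x within 3 mm), so a straight rod from above cannot draw it past the rib.
- hook_grip (a point): Middle of the hook's wooden handle, 22 by 22 mm (sides along x and y), 76 mm long, upright (z up), hanging in the rack. Below the handle: a steel disc 36 mm across, 6 mm thick, then a shank 9 mm thick at most, bent square into a 6 mm thick foot towards this frame's -x, its end bent down into a prong 44 mm from the handle's axis. The foot's centre line is 21 mm above the prong's tip. 90 g.
- hook_shoulder (a point): Centre of the underside of the hook's disc, 44 mm below hook_grip; same axes. The prong's tip is 95 to 135 mm below this point: the shank is telescopic, left drawn out by an unknown amount that is not measured. It slides only above 40 N, so the length stays. It can be felt by lowering the prong gently onto the tray.
- rack_seat (a point): Seat for the disc's underside on the fixed wooden rack, 165 mm above the bench. Two level arms 26 mm wide, 16 mm slot between them along this frame's x, carry the disc; shank in the slot, foot towards -x. The slot is open in front (-x, arms end 37 mm from here, each with a lip 4 mm high); back post 45 mm behind, no higher than the arms. Foot board 150 by 120 by 12 mm.
- blank_a: Bystander: turned light-wood blank, dome-topped cylinder 66 mm across and 66 mm high, standing on the bench; origin at the centre of its underside.
- blank_b: Bystander: another such blank, same size and origin.
- blank_c: Bystander: a third such blank, same size and origin.
- doll: Bystander: unpainted turned wooden doll, 44 mm across, 134 mm high, standing on the bench; origin at the centre of its underside.
- plug: Bystander: wooden plug, 22 mm across, 24 mm high, standing on the tray in the slot farther in than the collar (lathe y = -182 to -170 mm); origin at the centre of its underside.

How it is judged:
By the outcome, as a careful person would: the job done as asked, in the order asked, and still so for the second after the job is handed in, with the robot touching nothing.
It also fails if it takes over 72 s, if anything falls off the work surface, if the arm or the gripper's body presses on something with over 40 N, if the wrist force passes 120 N, or if a joint passes its speed limit or range.

## Working session

There is one attempt and no reset: what is moved stays moved. The work goes in short steps, Python scripts to look and compute and a tool call to move; the robot and the scene stay as the last step left them, time stands still between calls to the robot, and variables do not carry over. Pictures are saved under pics/ and viewed, at most 10 in all, crops included, and the job is handed in when it is done.

Besides the shell and the picture viewer there is one more tool, called as name(argument=value, ...), one argument or row to a line, values as JSON. step_arm: Moves the arm, as the interface text tells. Its arguments: {"type":"object","properties":{"plan":{"type":"string"},"force":{"type":"number"}},"required":["plan"]}

```bash
mkdir -p pics; ls; cat > h.py <<'E'
import numpy as np, cv2
from rig import r
def grab(n):
    c=r.get_calibration(n); im,d=r.grab_frame(n)
    return im,d,np.array(c["K"]),np.array(c["world_from_camera"])
def cloud(d,K,T):
    v,u=np.mgrid[0:d.shape[0],0:d.shape[1]]
    P=np.stack([(u-K[0,2])/K[0,0]*d,(v-K[1,2])/K[1,1]*d,d],-1)
    W=P@T[:3,:3].T+T[:3,3]; W[d<=0]=np.nan
    return W
def ray(u,v,K,T,z):
    D=T[:3,:3]@np.array([(u-K[0,2])/K[0,0],(v-K[1,2])/K[1,1],1]); o=T[:3,3]
    return o+D*(z-o[2])/D[2]
E
python3 - <<'E'
from h import *
s=r.sense(); print({k:np.round(v,3) for k,v in s.items()})
for n in("scene","side","wrist"):
    im,d,K,T=grab(n); cv2.imwrite(f"pics/{n}0.png",im[:,:,::-1]); np.savez(f"{n}0.npz",im=im,d=d,K=K,T=T); print(n,K.round(1).tolist(),T.round(3).tolist())
E
```

```text
pics
{'clock': np.float64(0.0), 'qpos': array([-1.242,  0.354,  1.634,  0.   ,  1.155, -0.002]), 'qvel': array([-0.,  0.,  0., -0.,  0., -0.]), 'joint_efforts': array([-1.0000e-03, -6.0525e+01, -3.4207e+01,  0.0000e+00,  9.0000e-03,
        0.0000e+00]), 'eef_pos': array([ 202.872, -590.654,  244.538]), 'tcp_rot': array([-3.14 , -0.   ,  0.331]), 'contact_force': array([0.691, 0.166, 0.391]), 'wrist_torque': array([ 0.013, -0.006,  0.017]), 'grasp_force': np.float64(0.0), 'opening': np.float64(0.999)}
scene [[461.6, 0.0, 318.3], [0.0, 461.6, 242.5], [0.0, 0.0, 1.0]] [[-0.08, 0.851, -0.518, 1057.31], [0.997, 0.068, -0.043, 142.875], [-0.002, -0.52, -0.854, 952.608], [0.0, 0.0, 0.0, 1.0]]
side [[486.9, 0.0, 314.3], [0.0, 486.9, 240.0], [0.0, 0.0, 1.0]] [[0.965, -0.207, 0.162, 461.553], [-0.262, -0.722, 0.64, -379.852], [-0.015, -0.66, -0.751, 697.715], [0.0, 0.0, 0.0, 1.0]]
wrist [[373.2, 0.0, 323.8], [0.0, 373.2, 233.3], [0.0, 0.0, 1.0]] [[0.326, -0.901, -0.285, 277.02], [-0.945, -0.311, -0.097, -565.764], [-0.002, 0.301, -0.954, 373.12], [0.0, 0.0, 0.0, 1.0]]
```

View pics/scene0.png

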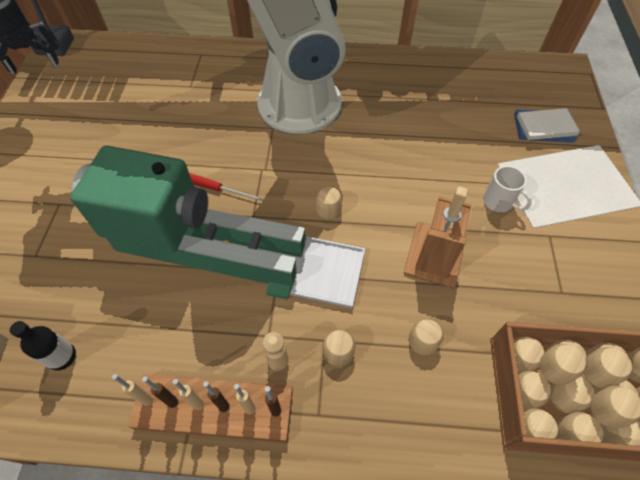

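View pics/side0.png

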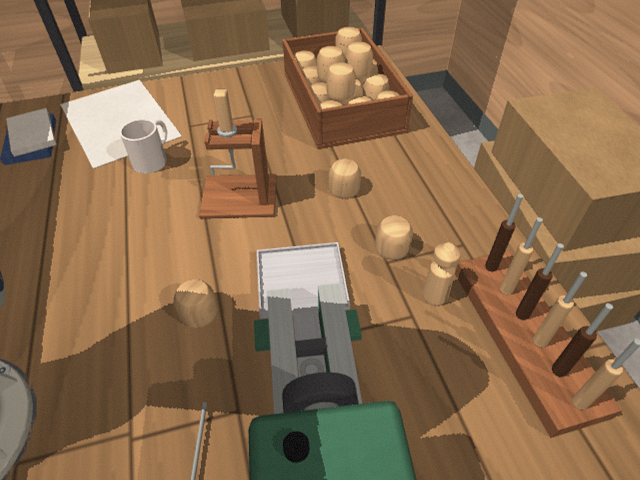

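The scene view shows the lathe (rails about (245,245), tray (330,272)), the rack at (445,235) with the handle at (458,200), the blanks at (330,203), (340,348), (426,337) and the doll at (275,350). The side view shows the hook handle at (222,105), its foot to the left at (222,167), and the rack's post on the right at (262,165).

```bash
cat > m.py <<'E'
from h import *
def rect(P): 
    (c,wh,a)=cv2.minAreaRect(P[:,:2].astype(np.float32)); return np.round(c,1),np.round(wh,1),round(a,2)
for n in("scene","side"):
    f=np.load(n+"0.npz"); W=cloud(f["d"],f["K"],f["T"]); im=f["im"].astype(int)
    hsv=cv2.cvtColor(f["im"],cv2.COLOR_RGB2HSV).astype(int)
    box=lambda a,b:np.zeros((480,640),bool)
    roi=np.zeros((480,640),bool); 
    if n=="scene": roi[180:310,180:370]=1; rk=np.zeros_like(roi); rk[180:290,400:475]=1
    else: roi[235:420,250:365]=1; rk=np.zeros_like(roi); rk[80:220,195:280]=1
    z=W[...,2]
    grey=hsv[...,1]<60
    rail=roi&grey&(abs(z-85)<5); tray=roi&grey&(abs(z-12)<6)
    for nm,m in(("rail",rail),("tray",tray)):
        m=cv2.morphologyEx(m.astype(np.uint8),cv2.MORPH_OPEN,np.ones((3,3)))>0
        P=W[m]; print(n,nm,len(P),rect(P),"z",np.median(P[:,2]).round(1))
    # bench & rack
    for nm,lo,hi in(("foot",8,18),("arms",158,175),("disc",168,178),("handle",180,240),("handletop",225,265)):
        m=rk&(z>lo)&(z<hi); P=W[m]
        if len(P)>4: print(n,nm,len(P),rect(P),"z",np.percentile(P[:,2],[5,50,95]).round(1),"xy",np.percentile(P[:,0],[2,98]).round(),np.percentile(P[:,1],[2,98]).round())
    wood=(z>30)&(z<150)&(W[...,0]>150)&(W[...,0]<900)&(W[...,1]<650)&(W[...,1]>-400)
    nb,lab,st,ce=cv2.connectedComponentsWithStats(wood.astype(np.uint8))
    for i in range(1,nb):
        if st[i,4]>150:
            P=W[lab==i]; print(" obj",ce[i].round(),st[i,4],"x",np.percentile(P[:,0],[2,98]).round(),"y",np.percentile(P[:,1],[2,98]).round(),"zmax",np.percentile(P[:,2],99).round())
E
python3 m.py
python3 -c "
import cv2
a=cv2.imread('pics/scene0.png')[170:300,395:485]; b=cv2.imread('pics/side0.png')[80:225,190:285]; c=cv2.imread('pics/side0.png')[235:420,245:365]
f=lambda i:cv2.resize(i,(int(i.shape[1]*560/i.shape[0]) if 0 else 260,560*260//560*2),interpolation=cv2.INTER_CUBIC)
cv2.imwrite('pics/crop1.png',cv2.hconcat([f(a),f(b),f(c)]))"
```

```text
scene rail 3373 (array([531.1, -70.9]), array([256.3, 118.2]), 81.27) z 85.4
scene tray 3334 (array([557.4, 117.2]), array([149.5, 145.6]), 81.03) z 12.6
scene foot 1115 (array([492.6, 371.9]), array([119.6, 151.2]), 76.17) z [ 9.5 12.6 15.6] xy [414. 573.] [304. 427.]
scene arms 1163 (array([504.1, 368.8]), array([ 75.6, 100.9]), 76.17) z [162.7 165.8 171.6] xy [454. 555.] [328. 407.]
scene disc 203 (array([504. , 369.8]), array([ 70.9, 101. ]), 75.24) z [168.1 170.7 175.3] xy [450. 547.] [344. 408.]
scene handle 228 (array([496.8, 367.8]), array([26.2, 15.2]), 45.41) z [182.9 210.8 236.5] xy [488. 505.] [360. 380.]
scene handletop 179 (array([492.7, 371.5]), array([22.7, 23.4]), 86.84) z [226.7 244.8 248.9] xy [482. 504.] [360. 382.]
 obj [508. 186.] 1225 x [281. 365.] y [504. 590.] zmax 92.0
 obj [329. 200.] 573 x [359. 412.] y [ 83. 142.] zmax 69.0
 obj [222. 244.] 7503 x [477. 603.] y [-364.   52.] zmax 148.0
 obj [438. 256.] 1095 x [540. 559.] y [322. 393.] zmax 149.0
 obj [427. 335.] 859 x [684. 739.] y [306. 365.] zmax 69.0
 obj [558. 382.] 12139 x [696. 891.] y [479. 646.] z
[... 832 characters left out ...]
 237.1] xy [481. 505.] [359. 374.]
side handletop 235 (array([492.7, 369.9]), array([21.8, 22.2]), 75.85) z [226.8 240.9 247.8] xy [481. 505.] [359. 378.]
 obj [350.  94.] 6654 x [692. 892.] y [478. 643.] zmax 144.0
 obj [143. 139.] 1554 x [284. 365.] y [503. 588.] zmax 91.0
 obj [261. 169.] 625 x [529. 560.] y [320. 388.] zmax 149.0
 obj [224. 163.] 152 x [449. 496.] y [368. 385.] zmax 126.0
 obj [345. 173.] 796 x [678. 736.] y [304. 356.] zmax 68.0
 obj [394. 233.] 1040 x [715. 771.] y [125. 178.] zmax 68.0
 obj [529. 325.] 12359 x [760. 895.] y [-223.   50.] zmax 143.0
 obj [194. 299.] 1330 x [354. 412.] y [ 79. 132.] zmax 67.0
 obj [308. 339.] 5577 x [474. 599.] y [-122.   52.] zmax 88.0
```

View pics/crop1.png

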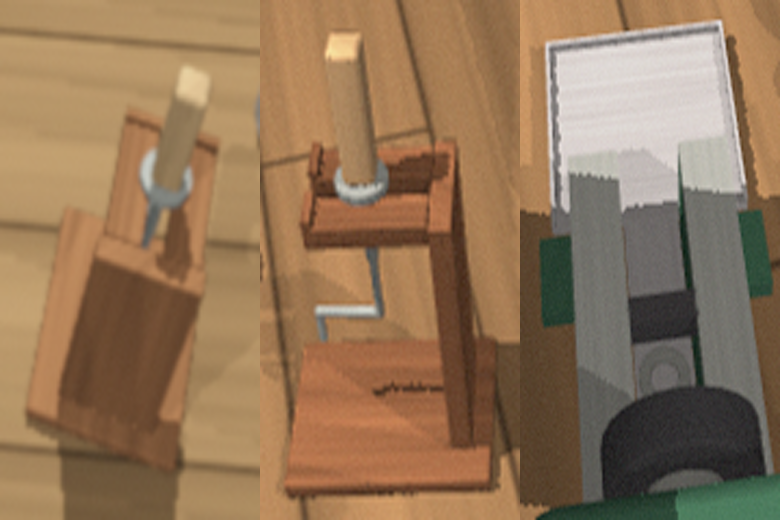

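The crop shows the hook in the rack, with its foot towards world -x, and the open slot end at the front. The collar's ring is visible just past the first rib, at about side pixel (312,366).

```bash
cat > m2.py <<'E'
from h import *
a=np.deg2rad(81.2); ey=np.array([np.cos(a),np.sin(a)]); ex=np.array([ey[1],-ey[0]])
for n in("scene","side"):
    f=np.load(n+"0.npz"); K,T=f["K"],f["T"]; W=cloud(f["d"],K,T); im=f["im"]; hsv=cv2.cvtColor(im,cv2.COLOR_RGB2HSV).astype(int)
    z=W[...,2]; roi=np.zeros((480,640),bool)
    if n=="scene": roi[180:310,180:370]=1
    else: roi[235:420,250:365]=1
    X=W[...,:2]@ex; Y=W[...,:2]@ey
    m=roi&(hsv[...,1]<60)&(abs(z-85)<4)
    xs,ys=X[m],Y[m]; print(n,"Yend",np.percentile(ys,[95,98,99.5]).round(1))
    yend=np.percentile(ys,99); k=(ys>yend-80)&(ys<yend-10)
    h,e=np.histogram(xs[k],bins=np.arange(480,590,4)); print(list(zip(e[:-1].astype(int),h)))
    t=roi&(hsv[...,1]<60)&(abs(z-12)<5)&(Y>yend+10); print("tray X",np.percentile(X[t],[.5,99.5]).round(1),"Y",np.percentile(Y[t],99.5).round(1))
    if n=="side":
        print("collar ray",[ (p:=ray(312,366.5,K,T,20)).round(1),(p[:2]@ex).round(1),(p[:2]@ey).round(1)])
        c=(X>500)&(abs(z-20)<3)&(Y<yend-90)&roi; 
        P=W[c]; print("collar cloud",len(P),np.median(X[c]).round(1),np.median(Y[c]).round(1),np.percentile(X[c],[2,98]).round(1),np.percentile(Y[c],[2,98]).round(1))
        b=(W[...,0]>430)&(W[...,0]<500)&(W[...,1]>355)&(W[...,1]<395)&(z>25)&(z<148); P=W[b]; v,u=np.nonzero(b)
        hd=np.array([-.971,.239]); s=(P[:,:2]-[492.7,370.7])@hd
        for lo in range(-10,60,5):
            q=(s>=lo)&(s<lo+5)
            if q.sum(): print("foot s",lo,q.sum(),"z",np.percentile(P[q,2],[5,50,95]).round(1))
        print(v.min(),v.max(),u.min(),u.max())
        g=cv2.resize(im[330:400,280:345],None,fx=8,fy=8,interpolation=cv2.INTER_CUBIC); cv2.imwrite("pics/crop2.png",g[:,:,::-1])
E
python3 m2.py
```

```text
scene Yend [126.9 134.2 138.2]
[(np.int64(480), np.int64(51)), (np.int64(484), np.int64(45)), (np.int64(488), np.int64(44)), (np.int64(492), np.int64(47)), (np.int64(496), np.int64(47)), (np.int64(500), np.int64(45)), (np.int64(504), np.int64(46)), (np.int64(508), np.int64(51)), (np.int64(512), np.int64(50)), (np.int64(516), np.int64(0)), (np.int64(520), np.int64(0)), (np.int64(524), np.int64(0)), (np.int64(528), np.int64(0)), (np.int64(532), np.int64(0)), (np.int64(536), np.int64(0)), (np.int64(540), np.int64(0)), (np.int64(544), np.int64(0)), (np.int64(548), np.int64(0)), (np.int64(552), np.int64(0)), (np.int64(556), np.int64(27)), (np.int64(560), np.int64(53)), (np.int64(564), np.int64(52)), (np.int64(568), np.int64(52)), (np.int64(572), np.int64(51)), (np.int64(576), np.int64(45)), (np.int64(580), np.int64(54)), (np.int64(584), np.int64(57))]
tray X [462.3 611.1] Y 275.1
side Yend [128.  134.6 137.9]
[(np.int64(480), np.int64(89)), (np.int64(484), np.int64(111)), (np.int64(488), np.int64(109)), (np.int64(492), np.int64(107)), (np.int64(496), np.int64(109)), (np.int64(500), np.int
[... 486 characters left out ...]
p.int64(104)), (np.int64(568), np.int64(104)), (np.int64(572), np.int64(109)), (np.int64(576), np.int64(105)), (np.int64(580), np.int64(103)), (np.int64(584), np.int64(106))]
tray X [466.2 609.7] Y 277.0
collar ray [array([537.8, -46.7,  20. ]), np.float64(538.6), np.float64(36.1)]
collar cloud 165 536.3 37.6 [520.6 555. ] [25.3 46.1]
foot s -5 38 z [ 82.9 104.3 125. ]
foot s 0 30 z [ 81.8 101.4 125.2]
foot s 5 6 z [80.6 84.6 86.4]
foot s 10 9 z [82.8 83.6 86.6]
foot s 15 8 z [81.4 84.5 86.6]
foot s 20 7 z [81.3 82.9 85.4]
foot s 25 7 z [81.8 83.5 85.5]
foot s 30 8 z [81.5 83.5 85.4]
foot s 35 7 z [81.7 83.2 86.2]
foot s 40 26 z [64.2 76.1 84.6]
foot s 45 6 z [64.8 74.6 82.1]
149 174 210 235
```

View pics/crop2.png

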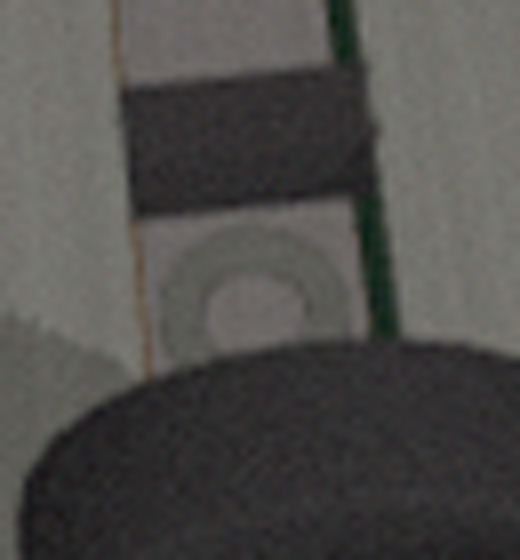

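The crop shows the ring, outer edge columns 160–350 and upper edge at row 225 in the crop, which puts it at side pixels u 300–323.8, v 358.1. The spindle nose hides its near part.

```bash
python3 - <<'E'
from h import *
f=np.load("side0.npz"); K,T=f["K"],f["T"]
a=np.deg2rad(81.2); ey=np.array([np.cos(a),np.sin(a)]); ex=np.array([ey[1],-ey[0]])
for nm,u,v in(("top",311.9,358.1),("L",300,369),("R",323.8,369),("boretop",311.9,364.4),("boreL",305.6,369.5),("boreR",318.1,369.5)):
    p=ray(u,v,K,T,20)[:2]; print(nm,p.round(1),"X",(p@ex-537.3).round(1),"Y",(p@ey-138).round(1))
for nm,y in(("tail",0),("axis-25",-25),("collar",-104),("tray",70)):
    print(nm,(ex*537.3+ey*(138+y)).round(1))
E
```

```text
top [541.2 -33.2] X 2.6 Y -88.0
L [519.3 -45.8] X -17.1 Y -103.8
R [553.8 -55.4] X 18.4 Y -108.0
boretop [538.5 -43.3] X 1.5 Y -98.4
boreL [527.2 -48.8] X -8.8 Y -105.6
boreR [545.3 -53.9] X 9.8 Y -107.8
tail [552.1  54.2]
axis-25 [548.3  29.5]
collar [536.2 -48.6]
tray [562.8 123.4]
```

step_arm(
  plan="0 0 8 0 50 8 0; 0 0 16 0 100 16 0; 0 0 25 0 150 24 0; 0 0 33 10 200 32 0; 0 0 42 20 250 40 0; 0 0 50 50 300 40 0; 0 0 57 70 350 40 0; 0 0 57.4 90 400 40 0",
  force=50,
)

```text
clock: 0.95
eef_pos: [285.4, -208.6, 285.5]
tcp_rot: [3.141, 0.0, 1.336]
contact_force: [1.6, -0.8, -0.0]
opening: 1.004
grasp_force: 0.0
```

step_arm(
  plan="0 0 0 16 46 0 0; 0 0 0 32 92 0 0; 0 0 0 49 138 0 0; 0 0 0 65 184 0 0; 0 0 0 82 230 0 0; 0 0 0 98 277 0 0; 0 0 0 115 323 0 0; 0 0 0 131 369 0 0",
)

```text
clock: 1.75
eef_pos: [416.4, 161.0, 285.3]
tcp_rot: [3.141, -0.0, 1.333]
contact_force: [1.0, -1.0, 0.2]
opening: 1.003
grasp_force: 0.0
```

step_arm(
  plan="0 0 0 17 48 0 0; 0 0 0 34 96 0 0; 0 0 0 51 144 0 0; 0 0 0 69 192.5 0 0; 0 0 0 69 192.5 0 0; 0 0 0 69 192.5 0 0",
)

```text
clock: 2.35
eef_pos: [485.0, 352.2, 284.3]
tcp_rot: [-3.141, 0.001, 1.334]
contact_force: [-1.1, 0.0, -0.1]
opening: 0.994
grasp_force: 0.0
```

```bash
python3 - <<'E'
from h import *
s=r.sense(); print(np.round(s["eef_pos"],1),np.round(s["tcp_rot"],3),np.round(s["qpos"],3))
im,d,K,T=grab("wrist"); W=cloud(d,K,T); cv2.imwrite("pics/wrist1.png",im[:,:,::-1]); z=W[...,2]
near=(abs(W[...,0]-493)<40)&(abs(W[...,1]-371)<40)
for lo,hi in((241,254),(168,177),(160,180)):
    m=near&(z>lo)&(z<hi)
    if m.sum(): P=W[m]; print(lo,m.sum(),cv2.minAreaRect(P[:,:2].astype(np.float32)),np.median(P,0).round(1))
E
```

```text
[485.  352.2 284.3] [-3.141e+00  1.000e-03  1.334e+00] [ 0.626  0.28   1.647 -0.     1.217  0.862]
241 1960 ((492.728759765625, 373.14349365234375), (22.270902633666992, 22.01333999633789), 72.57955169677734) [493.  374.6 246.4]
168 1316 ((482.6051025390625, 373.7392578125), (65.2750015258789, 54.452640533447266), 75.91263580322266) [480.1 383.5 170.2]
160 7352 ((498.28790283203125, 371.17962646484375), (68.34970092773438, 86.18705749511719), 76.11009979248047) [500.7 384.2 165. ]
```

View pics/wrist1.png

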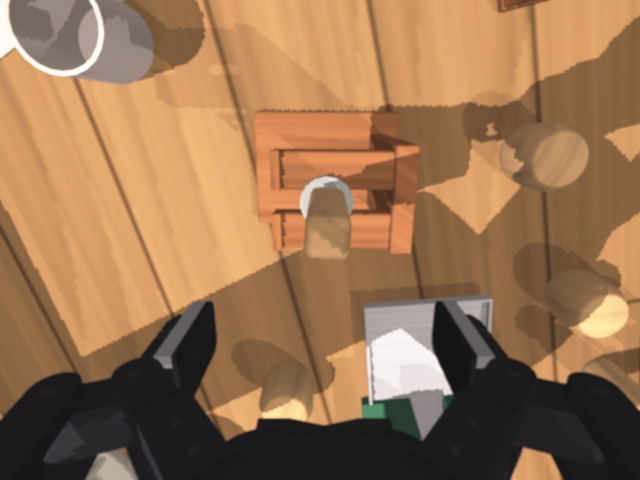

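The wrist view shows the handle at (328,235) in the rack, well aligned with the jaws. The fingers will straddle it.

step_arm(
  plan="0 0 0 7.7 19.8 0 0; 0 0 0 7.7 19.8 0 0; 0 0 0 7.7 19.8 -30 0; 0 0 0 7.7 19.8 -60 0; 0 0 0 7.7 19.8 -80 0; 0 0 0 7.7 19.8 -80 0; 0 0 0 7.7 19.8 -80 60; 0 0 0 7.7 19.8 -80 100",
)

```text
clock: 3.2
eef_pos: [493.6, 370.9, 207.0]
tcp_rot: [3.14, -0.002, 1.332]
contact_force: [0.2, 0.4, 0.6]
opening: 0.69
grasp_force: 0.0
```

step_arm(
  plan="0 0 0 0 0 0 200; 0 0 0 0 0 0 255; 0 0 0 0 0 0 255; 0 0 0 0 0 0 255; 0 0 0 0 0 0 255; 0 0 0 0 0 0 255",
  force=50,
)

```text
clock: 3.8
eef_pos: [493.2, 371.3, 206.1]
tcp_rot: [3.141, -0.001, 1.333]
contact_force: [-0.8, -1.5, 6.3]
opening: 0.252
grasp_force: 52.1
```

step_arm(
  plan="0 0 0 0 0 6 255; 0 0 0 0 0 12 255; 0 0 0 0 0 12 255; 0 0 0 -15 3.7 12 255; 0 0 0 -35 8.6 12 255; 0 0 0 -58 14.3 12 255; 0 0 0 -80 19.7 12 255; 0 0 0 -80 19.7 12 255",
)

```text
clock: 4.6
eef_pos: [408.9, 391.0, 216.9]
tcp_rot: [-3.14, 0.001, 1.335]
contact_force: [-0.3, -0.6, -0.6]
opening: 0.255
grasp_force: 51.4
```

```bash
python3 - <<'E'
from h import *
s=r.sense(); print({k:np.round(s[k],3) for k in("clock","eef_pos","tcp_rot","contact_force","opening","grasp_force","qpos")})
im,d,K,T=grab("side"); W=cloud(d,K,T); np.savez("side1.npz",im=im,d=d,K=K,T=T); z=W[...,2]
tcp=s["eef_pos"]; hd=np.array([-.971,.239]); q=W[...,:2]-tcp[:2]; S=q@hd; L=q@np.array([.239,.971])
b=(abs(L)<25)&(S>-25)&(S<60)&(z>20)&(z<178)
P=W[b]; s_=S[b]; l_=L[b]
for lo in range(-10,60,5):
    k=(s_>=lo)&(s_<lo+5)
    if k.sum(): print(lo,k.sum(),"z",np.percentile(P[k,2],[2,50,98]).round(1),"lat",np.median(l_[k]).round(1))
v,u=np.nonzero(b); print(v.min(),v.max(),u.min(),u.max())
E
```

```text
{'clock': np.float64(4.6), 'eef_pos': array([408.923, 390.982, 216.889]), 'tcp_rot': array([-3.140e+00,  1.000e-03,  1.335e+00]), 'contact_force': array([-0.272, -0.585, -0.597]), 'opening': np.float64(0.255), 'grasp_force': np.float64(51.449), 'qpos': array([7.600e-01, 2.920e-01, 1.789e+00, 1.000e-03, 1.063e+00, 9.950e-01])}
-10 11 z [136.1 154.2 174.3] lat -0.2
-5 94 z [ 94.6 135.2 169.2] lat -1.9
0 36 z [ 90.7 133.1 176.5] lat -2.1
5 9 z [90.5 94.1 96.8] lat -1.2
10 11 z [ 91.9  94.7 177.4] lat -1.6
15 7 z [90.9 93.1 96.3] lat -1.0
20 8 z [90.4 94.6 95.3] lat 0.3
25 8 z [91.9 94.9 98.2] lat -1.2
30 8 z [92.8 94.  96.9] lat -0.8
35 7 z [92.9 95.3 96.5] lat -0.2
40 29 z [74.5 86.1 97.6] lat -1.0
45 3 z [74.4 88.4 90.5] lat 0.3
128 172 164 189
```

step_arm(
  plan="0 0 4 -2 -12 20 255; 0 0 10 0 -36 40 255; 0 0 17 5 -64 46 255; 0 0 24 14 -92 46 255; 0 0 31 24 -120 46 255; 0 0 38 36 -148 46 255; 0 0 45 50 -176 46 255; 0 0 52 64 -204 46 255",
)

```text
clock: 5.45
eef_pos: [477.3, 185.5, 263.3]
tcp_rot: [3.141, 0.0, 2.245]
contact_force: [0.5, 0.5, -0.5]
opening: 0.251
grasp_force: 51.5
```

step_arm(
  plan="0 0 7 12 -28 0 255; 0 0 14 24 -56 0 255; 0 0 21 36 -84 0 255; 0 0 28 48 -110 0 255; 0 0 35 58 -130 0 255; 0 0 42 66 -146 0 255; 0 0 42.7 70 -154 0 255; 0 0 42.7 70 -154 0 255",
)

```text
clock: 6.25
eef_pos: [547.1, 32.0, 263.1]
tcp_rot: [-3.141, -0.0, 2.981]
contact_force: [-1.1, 0.2, -0.6]
opening: 0.25
grasp_force: 51.4
```

step_arm(
  plan="0 0 0 0 0 0 255; 0 0 0 0 0 0 255",
)

```text
clock: 6.45
eef_pos: [546.5, 33.5, 263.3]
tcp_rot: [3.141, -0.0, 2.984]
contact_force: [-0.1, 0.9, -1.2]
opening: 0.253
grasp_force: 51.4
```

```bash
cat > foot.py <<'E'
from h import *
import sys
a=np.deg2rad(81.2); ey=np.array([np.cos(a),np.sin(a)]); ex=np.array([ey[1],-ey[0]])
s=r.sense(); t=s["eef_pos"]; print(np.round(t,1),np.round(s["contact_force"],1),"axis X",(t[:2]@ex-537.3).round(1),"Y",(t[:2]@ey-138).round(1))
for n in("side","scene"):
    im,d,K,T=grab(n); W=cloud(d,K,T); np.savez(n+"_f.npz",im=im,d=d,K=K,T=T); z=W[...,2]-t[2]
    X=W[...,:2]@ex-537.3; Y=W[...,:2]@ey-138; ya=t[:2]@ey-138
    b=(abs(X)<20)&(z>-155)&(z<-60)&(Y>ya-60)&(Y<ya+15)&(W[...,2]>24)
    for lo in range(-60,15,10):
        k=b&(Y-ya>=lo)&(Y-ya<lo+10)
        if k.sum()>2: print(n,lo,k.sum(),"X",np.percentile(X[k],[5,50,95]).round(1),"z-tcp",np.percentile(z[k],[2,50,98]).round(1))
E
python3 foot.py
```

```text
[546.5  33.5 263.3] [-0.1  0.9 -1.2] axis X -2.3 Y -21.3
side -50 56 X [-4.9 -2.3  0.3] z-tcp [-142.  -125.9 -120.1]
side -40 25 X [-4.3 -2.2  0.5] z-tcp [-124.1 -121.6 -119.4]
side -30 25 X [-4.7 -2.6  0.2] z-tcp [-124.2 -121.2 -120.1]
side -20 26 X [-4.7 -1.8  0.7] z-tcp [-123.8 -122.1 -119.7]
side -10 160 X [-5.7 -2.1  1.9] z-tcp [-122.3  -85.5  -61. ]
scene -50 22 X [-4.9 -1.9 -0.5] z-tcp [-141.3 -125.5 -119.8]
scene -40 13 X [-5.8 -3.3 -1.1] z-tcp [-126.  -121.8 -119.5]
scene -30 12 X [-5.  -2.9 -1.1] z-tcp [-123.2 -122.2 -120. ]
scene -20 14 X [-5.9 -2.6 -0. ] z-tcp [-125.  -121.8 -119.5]
scene -10 36 X [-3.5 -1.1  0.8] z-tcp [-124.7  -98.6  -65.1]
scene 0 32 X [-4.1 -1.5  0.7] z-tcp [-120.4  -82.9  -62.2]
```

step_arm(
  plan="0 0 0 2.4 -4.5 0 255; 0 0 0 2.4 -4.5 -25 255; 0 0 0 2.4 -4.5 -50 255; 0 0 0 2.4 -4.5 -75 255; 0 0 0 2.4 -4.5 -92 255; 0 0 0 2.4 -4.5 -97 255; 0 0 0 2.4 -4.5 -97 255; 0 0 0 2.4 -4.5 -97 255",
)

```text
clock: 7.35
eef_pos: [549.9, 28.3, 167.1]
tcp_rot: [3.141, 0.001, 2.985]
contact_force: [0.0, -0.1, -0.3]
opening: 0.252
grasp_force: 51.4
```

step_arm(
  plan="0 0 0 0 0 -2 255; 0 0 0 0 0 -4 255; 0 0 0 0 0 -5 255; 0 0 0 0 0 -6 255; 0 0 0 0 0 -7 255; 0 0 0 0 0 -7 255; 0 0 0 0 0 -7 255",
)

```text
clock: 8.05
eef_pos: [549.3, 28.2, 159.2]
tcp_rot: [-3.142, -0.0, 2.985]
contact_force: [0.1, -0.5, -0.4]
opening: 0.251
grasp_force: 51.4
```

Feel in about 0.7 mm steps.

step_arm(
  plan="0 0 0 0 0 -1 255; 0 0 0 0 0 -1.5 255; 0 0 0 0 0 -2 255; 0 0 0 0 0 -2 255; 0 0 0 0 0 -2 255",
)

```text
clock: 8.55
eef_pos: [549.3, 28.2, 157.3]
tcp_rot: [-3.142, -0.0, 2.985]
contact_force: [-0.2, -0.6, -0.5]
opening: 0.253
grasp_force: 51.4
```

step_arm(
  plan="0 0 0 0 0 -0.7 255; 0 0 0 0 0 -1 255; 0 0 0 0 0 -1 255; 0 0 0 0 0 -1 255",
)

```text
clock: 8.95
eef_pos: [549.4, 28.2, 156.4]
tcp_rot: [3.142, 0.0, 2.985]
contact_force: [-0.4, 0.5, 0.9]
opening: 0.254
grasp_force: 51.6
```

step_arm(
  plan="0 0 0 0 0 -0.5 255; 0 0 0 0 0 -0.8 255; 0 0 0 0 0 -0.8 255; 0 0 0 0 0 -0.8 255",
)

```text
clock: 9.35
eef_pos: [549.5, 28.3, 155.7]
tcp_rot: [3.141, 0.0, 2.985]
contact_force: [-0.5, 0.5, 5.4]
opening: 0.25
grasp_force: 52.1
```

step_arm(
  plan="0 0 0 0 0 8 255; 0 0 0 0 0 15.7 255; 0 0 0 -1.9 -9 15.7 255; 0 0 0 -3.5 -18 15.7 255; 0 0 0 -5 -28 15.7 255; 0 0 0 -6.2 -36.6 15.7 255; 0 0 0 -6.2 -36.6 15.7 255; 0 0 0 -6.2 -36.6 15.7 255",
)

```text
clock: 10.15
eef_pos: [543.0, -8.8, 171.0]
tcp_rot: [3.141, -0.0, 2.984]
contact_force: [-0.1, 0.5, -1.8]
opening: 0.25
grasp_force: 51.4
```

```bash
python3 foot.py; python3 - <<'E'
from h import *
f=np.load("side_f.npz"); g=cv2.resize(f["im"][320:400,270:350],None,fx=7,fy=7,interpolation=cv2.INTER_CUBIC); cv2.imwrite("pics/crop3.png",g[:,:,::-1])
E
```

```text
[543.   -8.8 171. ] [-0.1  0.5 -1.8] axis X 0.7 Y -63.6
side -50 309 X [-17.8   0.4  17.4] z-tcp [-137.4  -94.   -83.7]
side -40 184 X [-18.    0.4  17.5] z-tcp [-121.3  -85.3  -83.5]
side -30 42 X [-17.9  -1.5  17.9] z-tcp [-87.  -85.7 -83.8]
side -10 113 X [-2.2  1.1  5. ] z-tcp [-122.9  -85.2  -62.1]
scene -50 27 X [-17.4   0.5  17.9] z-tcp [-88.1 -85.4 -83.5]
scene -40 67 X [-16.3   0.7  17. ] z-tcp [-109.4  -85.5  -82.7]
scene -30 57 X [-16.4  -0.2  15.8] z-tcp [-122.9  -92.5  -83.1]
scene -20 7 X [-2.2 -0.2 14.2] z-tcp [-122.9 -120.3  -91.3]
scene -10 20 X [-0.1  2.1  5.5] z-tcp [-120.   -92.   -66.4]
scene 0 27 X [-1.1  1.5  4.3] z-tcp [-116.7  -84.2  -64.1]
```

View pics/crop3.png

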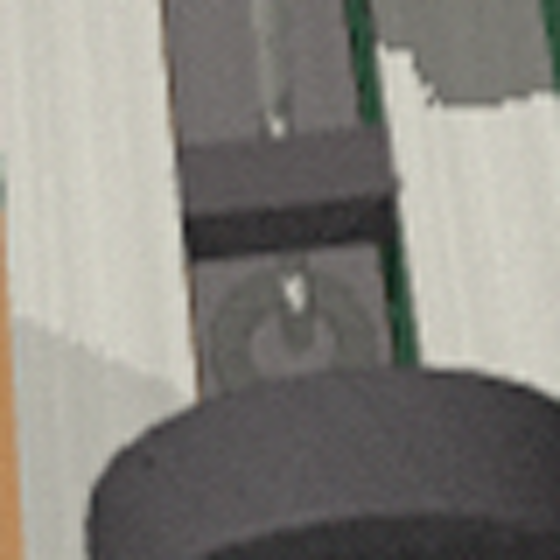

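The prong (crop (297,342), side pixel (312.4,368.9)) hangs over the ring's bore, past the rib.

```bash
python3 - <<'E'
from h import *
f=np.load("side_f.npz"); K,T=f["K"],f["T"]
a=np.deg2rad(81.2); ey=np.array([np.cos(a),np.sin(a)]); ex=np.array([ey[1],-ey[0]])
for nm,u,v,z in(("tip",297,342,27),("outertop",290,265,20),("boretop",292,308,20),("boreL",250,345,20),("boreR",335,345,20),("outL",215,345,20),("outR",378,345,20)):
    p=ray(270+u/7,320+v/7,K,T,z)[:2]; print(nm,"X",(p@ex-537.3).round(1),"Y",(p@ey-138).round(1))
E
```

```text
tip X 1.2 Y -109.2
outertop X 2.0 Y -87.5
boretop X 1.3 Y -97.7
boreL X -8.6 Y -105.3
boreR X 9.5 Y -107.4
outL X -16.1 Y -104.4
outR X 18.7 Y -108.5
```

step_arm(
  plan="0 0 0 0 0 -3 255; 0 0 0 0 0 -5 255; 0 0 0 0 0 -6.5 255; 0 0 0 0 0 -7.5 255; 0 0 0 0 0 -8 255; 0 0 0 0 0 -8 255",
)

```text
clock: 10.85
eef_pos: [543.1, -8.3, 163.1]
tcp_rot: [-3.142, -0.0, 2.986]
contact_force: [0.8, -0.0, -0.9]
opening: 0.248
grasp_force: 51.4
```

No contact with the tip 1.3 mm below the collar's top, so it is in the bore. I lower it further, then pull.

step_arm(
  plan="0 0 0 0 0 -1.5 255; 0 0 0 0 0 -3 255; 0 0 0 0 0 -4.2 255; 0 0 0 0 0 -4.2 255; 0 0 0 0 0 -4.2 255",
)

```text
clock: 11.35
eef_pos: [543.1, -8.4, 158.9]
tcp_rot: [-3.142, -0.0, 2.985]
contact_force: [-1.0, -1.3, -1.1]
opening: 0.253
grasp_force: 51.4
```

step_arm(
  plan="0 0 0 0.8 5 0 255; 0 0 0 1.8 12 0 255; 0 0 0 3.1 20 0 255; 0 0 0 4.3 28 0 255; 0 0 0 5.6 36 0 255; 0 0 0 6.8 44 0 255; 0 0 0 8 52 0 255; 0 0 0 8 52 0 255",
)

```text
clock: 12.15
eef_pos: [551.3, 44.7, 159.0]
tcp_rot: [3.141, 0.0, 2.986]
contact_force: [-0.5, 0.1, -1.0]
opening: 0.25
grasp_force: 51.5
```

step_arm(
  plan="0 0 0 1.1 7 0 255; 0 0 0 2.3 15 0 255; 0 0 0 3.6 23 0 255; 0 0 0 4.8 31 0 255; 0 0 0 6 39 0 255; 0 0 0 7.3 47 0 255; 0 0 0 8.5 55 0 255; 0 0 0 8.5 55 0 255",
)

```text
clock: 12.95
eef_pos: [559.8, 99.7, 159.0]
tcp_rot: [3.141, 0.0, 2.986]
contact_force: [0.3, -0.9, -1.8]
opening: 0.252
grasp_force: 51.5
```

step_arm(
  plan="0 0 0 1.1 7 0 255; 0 0 0 2.3 15 0 255; 0 0 0 3.6 23 0 255; 0 0 0 4.8 31 0 255; 0 0 0 6 39 0 255; 0 0 0 7.3 47 0 255; 0 0 0 8.5 55 0 255; 0 0 0 8.5 55 0 255",
)

```text
clock: 13.75
eef_pos: [568.3, 154.7, 159.0]
tcp_rot: [3.141, 0.0, 2.986]
contact_force: [-1.2, -0.2, -0.3]
opening: 0.254
grasp_force: 51.5
```

```bash
python3 - <<'E'
from h import *
a=[]
for n,(y,x) in(("scene",(215,260)),("side",(220,230))):
    im,d,K,T=grab(n); np.savez(n+"_g.npz",im=im,d=d,K=K,T=T); a.append(cv2.resize(im[y:y+110,x:x+150],(390,286),interpolation=cv2.INTER_CUBIC))
cv2.imwrite("pics/crop4.png",cv2.hconcat(a)[:,:,::-1])
E
```

```text
(no output)
```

View pics/crop4.png

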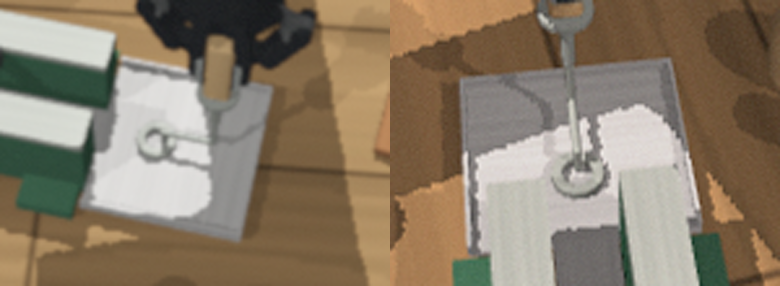

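The ring lies on the open tray (scene crop (157,142)), clear of the rails, with the prong in its bore. I back the prong off the bore wall and lift out.

step_arm(
  plan="0 0 0 -0.8 -5 0 255; 0 0 0 -0.8 -5 0 255; 0 0 0 -0.8 -5 5 255; 0 0 0 -0.8 -5 15 255; 0 0 0 -0.8 -5 40 255; 0 0 0 -0.8 -5 75 255; 0 0 0 -0.8 -5 105 255; 0 0 0 -0.8 -5 105 255",
)

```text
clock: 14.65
eef_pos: [569.8, 149.2, 269.6]
tcp_rot: [3.138, 0.008, 2.985]
contact_force: [0.6, 0.4, -0.3]
opening: 0.253
grasp_force: 51.5
```

step_arm(
  plan="0 0 -7 -18 26 0 255; 0 0 -14 -36 52 0 255; 0 0 -21 -54 78 0 255; 0 0 -28 -72 104 0 255; 0 0 -35 -90 130 0 255; 0 0 -42 -108 156 0 255; 0 0 -49 -124 182 0 255; 0 0 -56 -138 206 0 255",
)

```text
clock: 15.45
eef_pos: [428.2, 355.6, 264.0]
tcp_rot: [-3.141, -0.0, 2.003]
contact_force: [0.1, 0.7, -0.1]
opening: 0.251
grasp_force: 51.3
```

step_arm(
  plan="0 0 -7 -8 14 0 255; 0 0 -14 -14 26 0 255; 0 0 -21 -18 34 -10 255; 0 0 -28 -20 36 -20 255; 0 0 -35 -20 36 -35 255; 0 0 -38.7 -20 36 -46 255; 0 0 -38.7 -20 36 -46 255; 0 0 -38.7 -20 36 -46 255",
)

```text
clock: 16.25
eef_pos: [409.3, 390.5, 218.1]
tcp_rot: [-3.141, 0.0, 1.335]
contact_force: [0.3, 0.4, -1.1]
opening: 0.25
grasp_force: 51.3
```

step_arm(
  plan="0 0 0 0 0 0 255; 0 0 0 0 0 0 255",
)

```text
clock: 16.45
eef_pos: [409.6, 390.8, 218.7]
tcp_rot: [3.141, -0.001, 1.333]
contact_force: [0.6, -0.1, -0.4]
opening: 0.249
grasp_force: 51.3
```

```bash
python3 - <<'E'
from h import *
s=r.sense(); t=s["eef_pos"]; print({k:np.round(s[k],3) for k in("eef_pos","tcp_rot","contact_force","qpos")})
im,d,K,T=grab("side"); W=cloud(d,K,T); z=W[...,2]
S0=np.array([492.9,371.3]); hx=np.array([.971,-.239]); hy=np.array([.239,.971])
print("rel seat x,y:",((t[:2]-S0)@hx).round(1),((t[:2]-S0)@hy).round(1))
q=W[...,:2]-t[:2]; A=q@hx; L=q@hy
for nm,m in(("foot",(A>-38)&(A<-6)&(abs(L)<12)&(z<120)&(z>40)),("shank",(abs(A)<8)&(abs(L)<10)&(z>105)&(z<160))):
    print(nm,m.sum(),"A",np.median(A[m]).round(1),"L",np.median(L[m]).round(1),"z",np.median(z[m]).round(1))
m=(z<24)&(z>17)&(abs(W[...,0]-560)<45)&(abs(W[...,1]-105)<45); 
print("collar",m.sum(),np.median(W[m],0).round(1))
# slot gap between arms in rack frame
q=W[...,:2]-S0; A=q@hx; L=q@hy
m=(abs(z-165)<4)&(A>-34)&(A<30)&(abs(L)<40); print("arms L hist",np.histogram(L[m],bins=np.arange(-40,41,4))[0])
im,d,K,T=grab("scene"); W=cloud(d,K,T); z=W[...,2]; q=W[...,:2]-S0; A=q@hx; L=q@hy
m=(abs(z-165)<4)&(A>-34)&(A<30)&(abs(L)<40); print("arms L hist",np.histogram(L[m],bins=np.arange(-40,41,4))[0])
E
```

```text
{'eef_pos': array([409.606, 390.821, 218.701]), 'tcp_rot': array([ 3.141e+00, -1.000e-03,  1.333e+00]), 'contact_force': array([ 0.564, -0.086, -0.366]), 'qpos': array([0.759, 0.289, 1.788, 0.   , 1.063, 0.997])}
rel seat x,y: -85.5 -1.0
foot 50 A -22.5 L 0.2 z 95.9
shank 95 A 2.0 L -1.6 z 138.5
collar 209 [559.6 103.2  20.2]
arms L hist [ 1 70 66 38 58 43 46 43  5  0  0 15 84 44 50 40 45 38 21  0]
arms L hist [ 0 23 48 49 52 48 45 47  5  0  0  0 51 53 46 48 46 50 25  0]
```

step_arm(
  plan="0 0 0 12 -2.2 0 255; 0 0 0 25 -5.4 0 255; 0 0 0 38 -8.6 0 255; 0 0 0 48 -11 0 255; 0 0 0 56 -13 0 255; 0 0 0 62 -14.5 0 255; 0 0 0 62 -14.5 0 255",
)

```text
clock: 17.25
eef_pos: [472.1, 375.8, 217.8]
tcp_rot: [3.142, 0.0, 1.332]
contact_force: [0.4, 0.3, -1.3]
opening: 0.252
grasp_force: 51.4
```

step_arm(
  plan="0 0 0 7 -1.7 0 255; 0 0 0 14 -3.4 0 255; 0 0 0 21 -5.2 0 255; 0 0 0 21 -5.2 0 255; 0 0 0 21 -5.2 0 255",
)

```text
clock: 17.75
eef_pos: [492.4, 370.8, 217.9]
tcp_rot: [-3.141, 0.0, 1.332]
contact_force: [-0.6, -0.5, -1.2]
opening: 0.252
grasp_force: 51.4
```

step_arm(
  plan="0 0 0 0.5 0.4 -4 255; 0 0 0 0.5 0.4 -8 255; 0 0 0 0.5 0.4 -9.5 255; 0 0 0 0.5 0.4 -10.5 255; 0 0 0 0.5 0.4 -10.5 255; 0 0 0 0.5 0.4 -10.5 255",
)

```text
clock: 18.35
eef_pos: [492.8, 371.4, 207.5]
tcp_rot: [3.142, -0.0, 1.333]
contact_force: [-0.2, 0.1, 0.2]
opening: 0.254
grasp_force: 51.4
```

step_arm(
  plan="0 0 0 0 0 -0.5 255; 0 0 0 0 0 -1 255; 0 0 0 0 0 -1 255; 0 0 0 0 0 -1 255",
)

```text
clock: 18.75
eef_pos: [492.8, 371.3, 206.5]
tcp_rot: [3.142, -0.0, 1.333]
contact_force: [0.9, 0.8, -1.4]
opening: 0.252
grasp_force: 51.4
```

step_arm(
  plan="0 0 0 0 0 -0.5 255; 0 0 0 0 0 -0.8 255; 0 0 0 0 0 -0.8 255; 0 0 0 0 0 -0.8 255",
)

```text
clock: 19.15
eef_pos: [492.9, 371.4, 206.1]
tcp_rot: [3.141, -0.0, 1.333]
contact_force: [-2.0, -1.4, 6.5]
opening: 0.248
grasp_force: 52.2
```

Seated on the rack with 6.5 N. I open and withdraw upwards.

step_arm(
  plan="0 0 0 0 0 0 170; 0 0 0 0 0 0 120; 0 0 0 0 0 0 60; 0 0 0 0 0 0 0; 0 0 0 0 0 0 0; 0 0 0 0 0 0 0; 0 0 0 0 0 0 0",
  force=20,
)

```text
clock: 19.85
eef_pos: [492.8, 371.3, 205.6]
tcp_rot: [3.142, 0.0, 1.333]
contact_force: [-0.4, 0.0, 0.3]
opening: 0.999
grasp_force: 0.0
```

step_arm(
  plan="0 0 0 0 0 10 0; 0 0 0 0 0 30 0; 0 0 0 0 0 60 0; 0 0 0 0 0 95 0; 0 0 0 -30 0 120 0; 0 0 0 -70 0 130 0; 0 0 0 -110 0 130 0; 0 0 0 -110 0 130 0",
)

```text
clock: 20.65
eef_pos: [379.2, 371.1, 337.2]
tcp_rot: [-3.141, -0.001, 1.334]
contact_force: [0.5, -0.9, -0.0]
opening: 0.998
grasp_force: 0.0
```

```bash
python3 - <<'E'
from h import *
s=r.sense(); print(s["clock"],np.round(s["eef_pos"],1),np.round(s["contact_force"],1),s["opening"])
a=[]
for n,(y,x) in(("scene",(170,240)),("side",(60,150))):
    im,d,K,T=grab(n); W=cloud(d,K,T); z=W[...,2]
    m=(z<250)&(z>235)&(abs(W[...,0]-493)<30)&(abs(W[...,1]-371)<30)
    if m.sum(): print(n,"handle top",m.sum(),np.median(W[m],0).round(1))
    m=(z<24)&(z>17)&(abs(W[...,0]-560)<40)&(abs(W[...,1]-105)<40); print("collar",np.median(W[m],0).round(1))
    a.append(cv2.resize(im[y:y+240,x:x+240],(390,390)))
cv2.imwrite("pics/crop5.png",cv2.hconcat(a)[:,:,::-1])
E
```

```text
20.65 [379.2 371.1 337.2] [ 0.5 -0.9 -0. ] 0.997793480382602
scene handle top 136 [497.8 370.  246.6]
collar [559.  104.8  20.2]
side handle top 160 [494.3 364.4 245.3]
collar [559.8 101.4  20.3]
```

View pics/crop5.png

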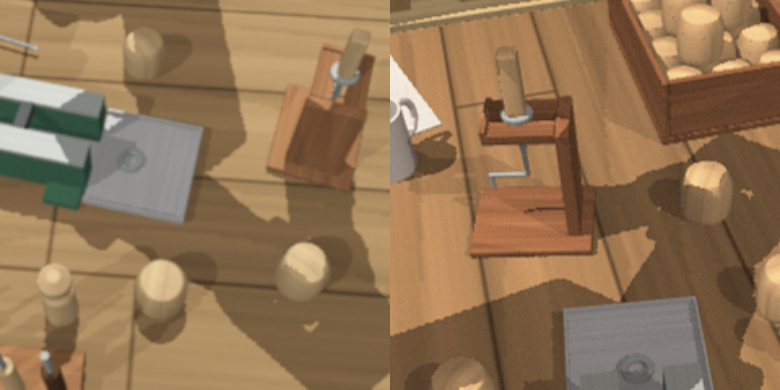

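The hook hangs upright in its rack (side crop (512,115)), the collar lies free on the open tray (scene crop (130,158)), and the blanks and doll have not moved.

```bash
python3 -c "
from rig import r
print(r.sign_off())"
```

```text
the job is handed in; nothing more can be done
None
```

I fished the collar out with the hook onto the open chip tray, about 50 mm past the bed's tail end, hung the hook back upright in its rack, and handed in the job at about 21 s. The highest force I read while feeling with the hook was 6.5 N. The blanks and doll are unmoved; the plug was hidden from the cameras, but the hook stayed about 60 mm short of it.

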